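Wind the bench bell timer past its top mark and set it back to the rider

ROBOT

A 6-joint arm with a two-finger parallel gripper is mounted at the origin on the work surface. World frame = base frame: x ahead of the robot, y to its left, z up, the work surface at z = 0. Lengths are in m, angles in rad, forces in N, time in s.
With the tool pointing down it reaches from about 0.15 to 0.775 m from the base axis. Payload 6.1 kg.
Tool frame: the origin (TCP) lies at the very end of the fingers, on their centre line; the grasp point (between the pads) lies 19 mm behind it (arm.grasp_offset is the z of the grasp point in the tool frame, in m); z points along the fingers, y is the direction in which the jaws open and shut (so a half turn about z gives the same grasp; the last joint's range is limited). The gripper opens to 85 mm and grips with 20 to 120 N. Pads are 22 mm wide; open, the fingers measure 114 mm over their backs; the gripper's body (76 mm by 85 mm) begins 54 mm behind the grasp point. The pads swing forward as they close: fully open they stand 13 mm farther back than shut.
Start: joints at [1.109, 0.126, -0.04, 1.405, 0, 1.571], TCP at [0.234, 0.47, 0.207] pointing down, gripper open.
Joint ranges: [-2.72, 2.72], [-0.95, 1.95], [-1.27, 1.35], [-1.78, 2.02], [-1.46, 1.47], [-3.14, 3.14]. Speed limits (rad/s): [2.39, 2.39, 3.01, 3.14, 3.14, 3.14].

INTERFACE

Orientations are given as a rotation vector (axis times angle).
In Python, from station import arm gives the robot as it stands.
- The arm moves only by the shell command python3 -m inch 'ROWS' [OPENING] [FORCE]. ROWS is JSON, a list of rows, each a list of 4 numbers: the shift along the tool's x, y, z in m, then the turn about the tool's z in rad. In form: [[x, y, z, turn], ...]. A call has 1 to 10 rows; each row shifts and turns the commanded pose from where the row before left it, along the tool's axes as they then stand; what a row does not reach is not made up. A row lasts 1/10 s, in which the tool goes at most 50 mm and 8.59 degrees, less where a joint would pass 70% of its speed; a pose out of reach is approached as far as the arm can. A call with a gripper value outside its range is refused whole. OPENING is the opening, from 0 (shut) to 1 (fully open), set as the call begins (- or left out, the last holds). The fingers move at their own pace and stop on an object; FORCE is the grip in N (left out, the last holds). Time passes only in rows, so rows that do not move let the fingers close. It gives the time, the measured TCP pose, the force and the opening at its end, in the units of the state.
- arm.get_state(): the state, without advancing time (a new reading comes with each control period).
- arm.capture(name): name is "scene" or "top" or "wrist"; returns the picture (480x640x3 uint8, red, green, blue); there is no depth.
- arm.calibration(name): a dict with "fx", "fy", "cx", "cy" (pixels), "camera_from_world" (4x4, takes a point from world to camera coordinates). Camera axes: x right, y up, looking along -z (the intrinsics and any distortion apply to the point x, -y, -z); pixel columns grow to the right and rows downward; lengths in m; the calibration is good to about 2 mm. A picture is of the moment at which its call begins: read the wrist's pose just before it. calibration takes no time and is no camera call; for the wrist camera it gives the pose at the moment of the call.
- arm.sign_off(): hands the job in, once; it reports no verdict.
The state is a dict: "time_s": time; "joints": joint angles; "qd": joint speeds; "tau": joint torques, N m; "ee_pos": TCP position; "eef_rot": TCP orientation; "force": force on the tool from outside, world axes, zero at the start; "torque": the same for the moment, N m; "grip_width": opening from 0.0 (shut) to 1.0 (fully open).
Only numpy, scipy, OpenCV 4.12 (cv2) and the standard library are available. Lean on these libraries where they do the work, as an engineer would, in place of code of your own. Each camera call takes 0.05 s, during which the arm holds its last target.

TASK

Set the copper bell timer for the annealing soak: twist its knob clockwise until the white pointer is past the red top mark, then turn it back until the pointer stands at the green rider on the rim, and let go. The timer is light and stands loose on the bench: press down on the knob while you twist so that the case neither turns nor slides, but press gently, no harder than about 25 N. Leave the rider and the other things on the bench alone.

Things in the scene. Friction and masses are not known exactly. Their poses are not given: they have to be found in the camera images.
- timer: Copper bell timer: round case 128 mm across, 42 mm high, cream scale on top, LOOSE on four rubber feet (42 mm from its axis); about 0.5 kg in all, varying. Origin on the axis at the underside, z up, x from the axis to the brass bell cup on the flank. Without a push the feet hold only 0.1 to 0.17 N m, so the case turns with the knob; a push of about 13 to 20 N holds it.
- dial (a joint): Angle of dial, pointer and knob (all turn as one) in the case, rad: 0 = pointer at the scale's zero, along the case's -x; grows clockwise from above; red top mark at 4.45, hard stop at 4.90. Pointer heading in the world = case yaw + pi - this angle. It takes about 0.29 to 0.35 N m clockwise, 0.14 to 0.18 N m back, and stays where it is left.
- rider (a joint): Angle of the green rider on the rim, same zero and sense as joint dial (the pointer is at the rider when both are equal). Stiff; must not be pushed.
- dial_centre (a point): On the axis, on the black dial's upper face, 48 mm above the bench; the dial is 86 mm across. Above it sits the knob: a brass flange 70 mm across, 5 mm thick, carrying a wooden grip bar 46 mm long (along the pointer line), 18 mm thick, 32 mm high. Opened to about 40 mm, fingers come down on the flange; wider, they miss it.
- pointer (a point): End of the white pointer, 48 mm from the axis, turning with the dial. The knob is pushed onto its spindle to an UNMEASURED depth: the flange's upper face lies 6 to 18 mm above the dial's face (54 to 66 mm above the bench), the bar's top 32 mm above the flange. It does not shift under these forces: find it by touch, fingertips on the flange astride the bar, and push down there.
- rider_tip (a point): Inner end of the green rider (a 5 mm wide tab at the rim, about 49 mm above the bench), 48 mm from the axis. The pointer's end comes level with it when set.
- timer_top_mark (a point): The red top mark on the scale, 48 mm from the axis.
- timer_rim (a point): Point on the flank of the case below the scale's zero, 64 mm from the axis, 20 mm above the bench; shows whether the case has slid or turned.
- table: The dark wooden work bench, top at height 0.
- goblet: Bystander: brass goblet, 56 mm across, 85 mm high. Origin at the centre of its foot.
- dish: Bystander: lidded steel dish, 120 mm across, 68 mm high. Origin at its underside.
- bowl: Bystander: copper bowl, 110 mm across, 50 mm high. Origin at its underside.
- hammer: Bystander: hammer lying on the bench, 260 mm long, wooden handle to its -x. Origin at its middle, on the bench.
- flux_jar: Bystander: amber jar, 60 mm across, 80 mm high. Origin at its underside.
- punch: Bystander: dark steel bar punch, 110 x 14 x 14 mm, lying near the timer. Origin at the centre of its underside, long along its x.
- rivet_tin: Bystander: round aluminium tin, 68 mm across, 26 mm high, near the timer. Origin at its underside.

How it is judged:
By the outcome, as a careful person would: the job done as asked, in the order asked, and still so for the second after the job is handed in, with the robot touching nothing.
It also fails if it takes over 72 s, if anything falls off the work surface, if the arm or the gripper's body presses on something with over 40 N, if the wrist force passes 120 N, or if a joint passes its speed limit or range.

## Working session

There is one attempt and no reset: what is moved stays moved. The work goes in short steps, Python scripts to look and compute and a shell command to move; the robot and the scene stay as the last step left them, time stands still between calls to the robot, and variables do not carry over. Pictures are saved under pics/ and viewed, and the job is handed in when it is done.

```bash
ls; mkdir -p pics; python3 - <<'E'
from station import arm
import cv2
s=arm.get_state();print(s)
for n in("top","scene"):
    cv2.imwrite(f"pics/{n}0.png",arm.capture(n)[:,:,::-1])
    print(n,arm.calibration(n))
print(arm.grasp_offset)
E
```

```text
pics
{'time_s': 0.0, 'joints': array([ 1.10898591e+00,  1.26372412e-01, -4.06352548e-02,  1.40540021e+00,
        4.69485328e-06,  1.57080059e+00]), 'qd': array([-0.00121842,  0.00120981, -0.00040075,  0.00162723, -0.00099905,
       -0.00013745]), 'tau': array([-5.17480366e-04, -4.35912144e+01,  3.52925706e+01,  1.70949212e-02,
       -8.54678137e-05, -1.00884361e-05]), 'ee_pos': array([0.233718  , 0.46959421, 0.20662001]), 'eef_rot': array([-7.18901980e-01, -3.05784767e+00,  2.46224530e-03]), 'force': array([-0.59464142,  0.87327179,  0.53861411]), 'torque': array([ 0.0017581 , -0.00274321,  0.01799665]), 'grip_width': 1.0009751632112998}
top {'fx': 550.5157007606394, 'fy': 550.5157007606394, 'cx': 313.49253242857975, 'cy': 244.73602228836432, 'camera_from_world': array([[-0.02682398, -0.99924643, -0.02805452,  0.05543064],
       [ 0.99870451, -0.02800229,  0.04248737, -0.49429704],
       [-0.04324094, -0.02687849,  0.99870304, -1.41053526],
       [ 0.        ,  0.        ,  0.        ,  1.        ]])}
scene {'fx': 470.8471261616252, 'fy': 470.8471261616252, 'cx': 314.58356357830866, 'cy': 241.4507973934177, 'camera_from_world': array([[ 0.81469841,  0.57978881, -0.01055603, -0.43478022],
       [-0.46530014,  0.66447006,  0.58478656,  0.17563773],
       [ 0.34606687, -0.47151296,  0.81111852, -1.24569881],
       [ 0.        ,  0.        ,  0.        ,  1.        ]])}
-0.0187
```

View pics/top0.png

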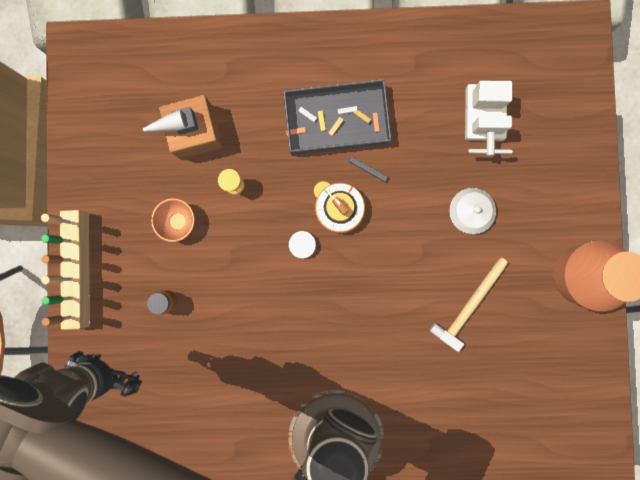

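View pics/scene0.png

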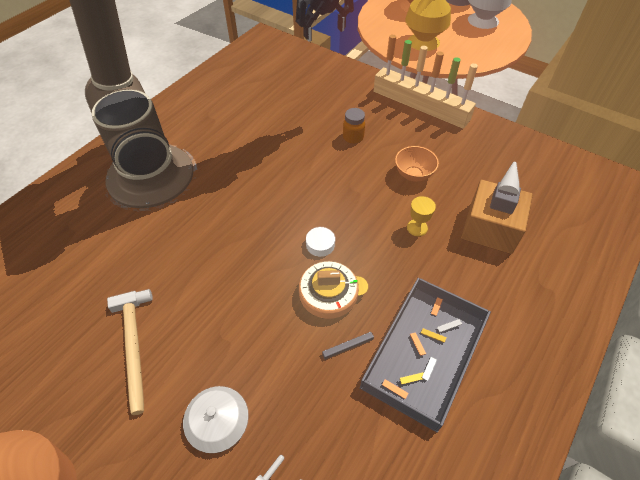

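The timer is at about (340,208) in top and (329,287) in scene, with the bell cup towards (322,189) in top. I'll enlarge it.

```bash
cat > h.py <<'E'
import numpy as np,cv2
from station import arm
def ray(n,u,v,z,c=None):
    c=c or arm.calibration(n);T=np.array(c["camera_from_world"]);R=T[:3,:3];t=T[:3,3]
    d=R.T@np.array([(u-c["cx"])/c["fx"],-(v-c["cy"])/c["fy"],-1]);o=-R.T@t
    return o+d*(z-o[2])/d[2]
def proj(n,p,c=None):
    c=c or arm.calibration(n);T=np.array(c["camera_from_world"]);q=T[:3,:3]@p+T[:3,3]
    return np.array([c["cx"]-c["fx"]*q[0]/q[2],c["cy"]+c["fy"]*q[1]/q[2]])
E
python3 - <<'E'
import cv2
a=cv2.imread("pics/top0.png")[170:245,295:385];b=cv2.imread("pics/scene0.png")[250:325,285:375]
cv2.imwrite("pics/z0.png",cv2.resize(cv2.vconcat([a,b]),None,fx=4,fy=4,interpolation=cv2.INTER_CUBIC))
from h import *
print(ray("top",340,208,.045),ray("top",322,189,.03),ray("top",302,244,.013),ray("top",368,170,.01))
print(ray("scene",329,283,.045))
E
```

```text
[ 0.58510908 -0.02848327  0.045     ] [0.6368935  0.01574984 0.03      ] [0.49828998 0.07141872 0.013     ] [ 0.68560619 -0.10464687  0.01      ]
[ 0.58857324 -0.02382157  0.045     ]
```

View pics/z0.png

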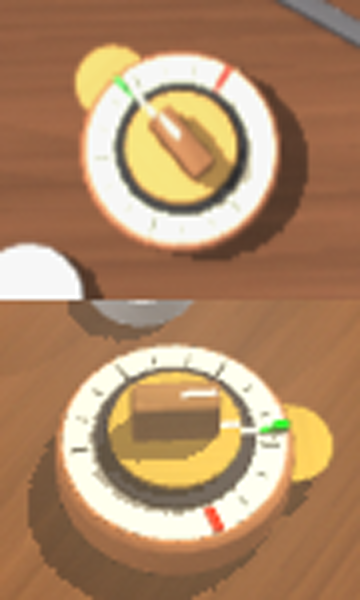

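```bash
cat >> h.py <<'E'
from scipy.spatial.transform import Rotation as Rn
def rel(target):
    s=arm.get_state();R=Rn.from_rotvec(s["eef_rot"]).as_matrix()
    return R.T@(np.array(target)-s["ee_pos"])
def hd():
    R=Rn.from_rotvec(arm.get_state()["eef_rot"]).as_matrix()
    return np.degrees(np.arctan2(R[1,0],R[0,0]))
E
python3 - <<'E'
from h import *
R=Rn.from_rotvec(arm.get_state()["eef_rot"]).as_matrix();print(R.round(3))
print(rel([.55,-.05,.22]),hd())
c=arm.calibration("wrist");T=np.array(c["camera_from_world"]);print(c["fx"],-T[:3,:3].T@T[:3,3],T[:3,:3].round(3))
E
```

```text
[[-0.895  0.446 -0.001]
 [ 0.446  0.895 -0.001]
 [ 0.    -0.001 -1.   ]]
[-0.51466592 -0.32432021 -0.01282648] 153.53951812966102
345.6256907636604 [0.17435084 0.50043263 0.37357011] [[ 0.445  0.895 -0.001]
 [-0.864  0.429 -0.263]
 [-0.235  0.118  0.965]]
```

```bash
python3 -m inch '[[-0.042,-0.026,0,0],[-0.042,-0.026,0,0],[-0.042,-0.026,0,0],[-0.042,-0.026,0,0],[-0.042,-0.026,0,0],[-0.042,-0.026,0,0],[-0.042,-0.026,0,0],[-0.042,-0.026,0,0],[-0.042,-0.026,0,0],[-0.042,-0.026,0,0]]' 0.6; python3 -c "
from h import *
print(rel([.585,-.03,.2]),hd(),arm.get_state()['joints'])"
```

```text
time_s: 1.1
ee_pos: [0.4946, 0.0481, 0.2072]
eef_rot: [-0.719, -3.058, -0.0]
force: [0.5, 1.3, 0.6]
grip_width: 0.601
[-0.11572711 -0.02956146  0.00717283] 153.52408092865133 [ 9.67560297e-02  7.28012628e-02 -9.91071437e-02  1.39906741e+00
  1.53504197e-04  5.58847980e-01]
```

```bash
python3 -m inch '[[-0.038,-0.01,0.002,0],[-0.038,-0.01,0.002,0],[-0.038,-0.01,0.002,0],[0,0,0,-0.149],[0,0,0,-0.149],[0,0,0,-0.149],[0,0,0,-0.149],[0,0,0,-0.149],[0,0,0,-0.149],[0,0,0,-0.149]]'; python3 -m inch '[[0,0,0,-0.149],[0,0,0,0]]'; python3 - <<'E'
from h import *
c=arm.calibration("wrist");im=arm.capture("wrist")
cv2.imwrite("pics/w1.png",im[:,:,::-1]);np.save("c1.npy",c,allow_pickle=True)
print(hd(),arm.get_state()['joints'],proj("wrist",np.array([.585,-.0285,.048])))
E
```

```text
time_s: 2.1
ee_pos: [0.5825, -0.0275, 0.2008]
eef_rot: [0.909, -3.006, -0.001]
force: [0.4, -0.0, -0.1]
grip_width: 0.6
time_s: 2.3
ee_pos: [0.5825, -0.0276, 0.2009]
eef_rot: [1.122, -2.933, -0.001]
force: [0.3, -0.1, 0.9]
grip_width: 0.602
-138.3419841821409 [-4.72721817e-02  2.38210395e-01  8.24070187e-02  1.41576612e+00
  7.68462148e-06 -7.74341571e-01] [314.82233877 213.60898017]
```

View pics/w1.png

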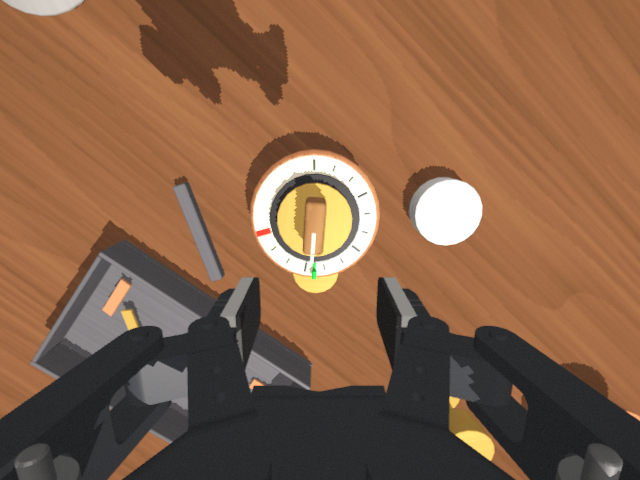

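The wrist view shows the timer whole: centre about (315,213), pointer end and green rider about (314,270), red mark about (263,233), zero at (315,165). Enlarging it.

```bash
python3 - <<'E'
import cv2
a=cv2.imread("pics/w1.png")[140:305,240:390]
cv2.imwrite("pics/w1z.png",cv2.resize(a,(750//5*5,825//5*5)[::1],interpolation=cv2.INTER_CUBIC)[:600*2][:825])
b=cv2.resize(a,None,fx=3.6,fy=3.6,interpolation=cv2.INTER_CUBIC);cv2.imwrite("pics/w1z.png",b)
E
```

```text
(no output)
```

View pics/w1z.png

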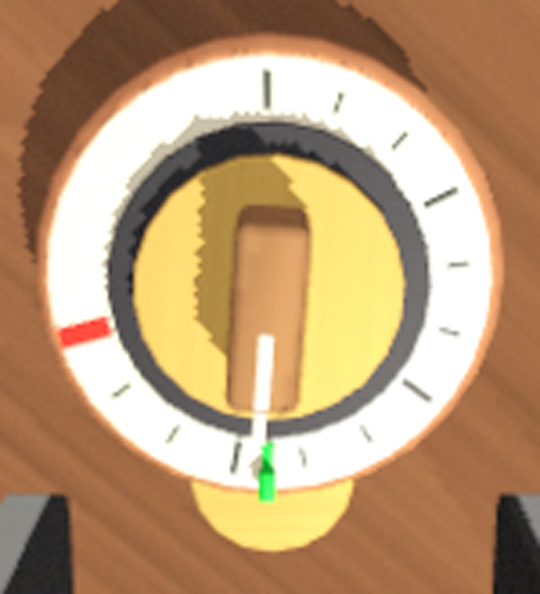

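```bash
python3 - <<'E'
from h import *
c=np.load("c1.npy",allow_pickle=True).item()
im=cv2.imread("pics/w1.png")
W=lambda u,v,z:ray("wrist",240+u/3.6,140+v/3.6,z,c)
# white scale/case outline by segmentation: white-ish mask hull
hsv=cv2.cvtColor(im,cv2.COLOR_BGR2HSV)
m=((hsv[:,:,1]<60)&(hsv[:,:,2]>150)).astype(np.uint8);m[:140]=0;m[300:]=0;m[:,:240]=0;m[:,390:]=0
p=cv2.convexHull(cv2.findNonZero(m))
pts=np.array([ray("wrist",u,v,.042,c)[:2] for u,v in p[:,0]])
(cx,cy),(a,b),t=cv2.fitEllipse(pts.astype(np.float32)*1000);print("scale",cx,cy,a,b)
print("dial",W(108,279,.048),W(430,279,.048),W(268,122,.048),W(268,437,.048))
C=np.array([cx,cy])/1000
for n,u,v,z in[("rider body",267,482,.049),("rider tip",266,447,.049),("ptr end",257,455,.049),("ptr mid",261,425,.049),("red",84,333,.042),("zero",267,90,.042),("bell",272,548,.03)]:
    q=W(u,v,z)[:2]-C;print(n,np.hypot(*q)*1000,np.degrees(np.arctan2(q[1],q[0])))
q=W(274,208,.09)-W(262,410,.09);print("bar",W(272,211,.09),W(263,409,.09),np.degrees(np.arctan2(-q[1],-q[0])))
print(rel([*C,.2]))
E
```

```text
scale 589.29296875 -25.211383819580078 118.32331848144531 118.57256317138672
dial [ 0.61605792 -0.05758576  0.048     ] [0.55955392 0.00544337 0.048     ] [ 0.55749998 -0.05343435  0.048     ] [0.62080988 0.00299626 0.048     ]
rider body 54.99679339338528 41.52710590537048
rider tip 44.8212724907433 41.14031408170203
ptr end 47.22762377703167 38.191934890133
ptr mid 38.548212641457866 39.03949705917377
red 51.973368930337614 -31.80318172369012
zero 50.103789090160184 -138.01989870527063
bell 83.38133832105954 42.450674617299924
bar [ 0.56849474 -0.04183433  0.09      ] [ 0.60488311 -0.0121795   0.09      ] 38.409638603991866
[-0.00657293 -0.00270672  0.00098974]
```

```bash
python3 -m inch '[[-0.0066,-0.0025,0.02,0],[0,0,0.03,0.057],[0,0,0.03,0],[0,0,0,0],[0,0,0,0]]' 0.47; python3 - <<'E'
from h import *
c=arm.calibration("wrist");im=arm.capture("wrist")
cv2.imwrite("pics/w2.png",im[:,:,::-1]);np.save("c2.npy",c,allow_pickle=True)
print(hd(),rel([.5892,-.0254,.12]))
E
```

```text
time_s: 2.85
ee_pos: [0.5889, -0.025, 0.1215]
eef_rot: [1.035, -2.965, -0.001]
force: [-0.5, -0.1, -0.4]
grip_width: 0.468
-141.5041454782293 [7.17612351e-04 9.46870225e-05 2.69974057e-03]
```

View pics/w2.png

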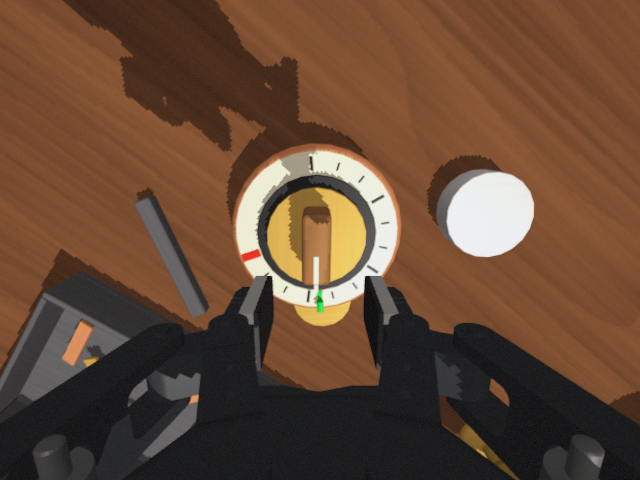

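```bash
python3 - <<'E'
from h import *
im=cv2.imread("pics/w2.png")[190:330,235:405]
cv2.imwrite("pics/w2z.png",cv2.resize(im,None,fx=4,fy=4,interpolation=cv2.INTER_CUBIC))
for z in(.054,.09,.12):
  p=arm.get_state()["ee_pos"].copy();p[2]=z;print(proj("wrist",p))
E
```

```text
[317.04806106 236.27593803]
[316.77496961 252.24151879]
[316.46728807 270.2293188 ]
```

View pics/w2z.png

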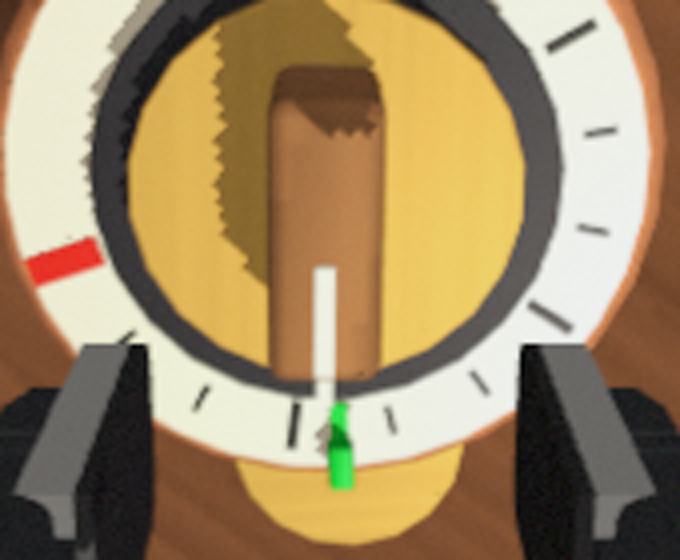

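```bash
python3 -m inch '[[0.0005,-0.0007,0.015,0],[0,0,0.015,0],[0,0,0.015,0],[0,0,0,0],[0,0,0,0]]' 0.47; python3 -m inch '[[0,0,0.002,0],[0,0,0.002,0],[0,0,0.002,0]]'
```

```text
time_s: 3.4
ee_pos: [0.5902, -0.0259, 0.0781]
eef_rot: [-1.036, 2.964, -0.001]
force: [0.0, 0.6, 0.3]
grip_width: 0.471
time_s: 3.7
ee_pos: [0.5898, -0.0259, 0.0709]
eef_rot: [-1.037, 2.964, -0.001]
force: [0.3, 0.4, -0.2]
grip_width: 0.474
```

```bash
for i in 1 2 3 4; do :; done; python3 -m inch '[[0,0,0.002,0],[0,0,0.001,0]]'; python3 -m inch '[[0,0,0.001,0],[0,0,0.001,0]]'
```

```text
time_s: 3.9
ee_pos: [0.5893, -0.0259, 0.0671]
eef_rot: [1.038, -2.965, -0.0]
force: [-0.6, -0.5, 0.3]
grip_width: 0.47
time_s: 4.1
ee_pos: [0.5894, -0.0259, 0.0653]
eef_rot: [1.037, -2.965, -0.0]
force: [0.1, 0.1, 0.4]
grip_width: 0.472
```

```bash
python3 -m inch '[[0,0,0.001,0],[0,0,0.001,0]]'
```

```text
time_s: 4.3
ee_pos: [0.5894, -0.0259, 0.0633]
eef_rot: [1.038, -2.965, 0.0]
force: [0.7, -0.3, 1.2]
grip_width: 0.466
```

```bash
python3 -m inch '[[0,0,0.001,0],[0,0,0.001,0]]'
```

```text
time_s: 4.5
ee_pos: [0.5894, -0.0259, 0.0613]
eef_rot: [-1.037, 2.965, -0.0]
force: [-0.8, -0.6, 0.0]
grip_width: 0.475
```

```bash
python3 -m inch '[[0,0,0.001,0],[0,0,0.001,0]]'
```

```text
time_s: 4.7
ee_pos: [0.5894, -0.0259, 0.0593]
eef_rot: [-1.038, 2.965, -0.0]
force: [-0.4, -0.5, 0.1]
grip_width: 0.47
```

```bash
python3 -m inch '[[0,0,0.001,0]]'
```

```text
time_s: 4.8
ee_pos: [0.5894, -0.0259, 0.0583]
eef_rot: [-1.038, 2.965, 0.0]
force: [0.1, -0.1, 0.1]
grip_width: 0.466
```

```bash
python3 -m inch '[[0,0,0.001,0]]'
```

```text
time_s: 4.9
ee_pos: [0.5894, -0.0259, 0.0573]
eef_rot: [1.038, -2.965, -0.0]
force: [-0.1, 0.1, -0.3]
grip_width: 0.465
```

```bash
python3 -m inch '[[0,0,0.001,0]]'
```

```text
time_s: 5.0
ee_pos: [0.5894, -0.0259, 0.0563]
eef_rot: [-1.038, 2.965, -0.0]
force: [-0.3, -0.1, -0.0]
grip_width: 0.468
```

```bash
python3 -m inch '[[0,0,0.001,0]]'
```

```text
time_s: 5.1
ee_pos: [0.5894, -0.0259, 0.0553]
eef_rot: [1.038, -2.965, -0.0]
force: [0.8, 0.2, -0.9]
grip_width: 0.468
```

```bash
python3 - <<'E'
from h import *
im=arm.capture("wrist");cv2.imwrite("pics/w3.png",cv2.resize(im[190:400,200:440,::-1],None,fx=2.8,fy=2.8,interpolation=cv2.INTER_CUBIC))
E
```

```text
(no output)
```

View pics/w3.png

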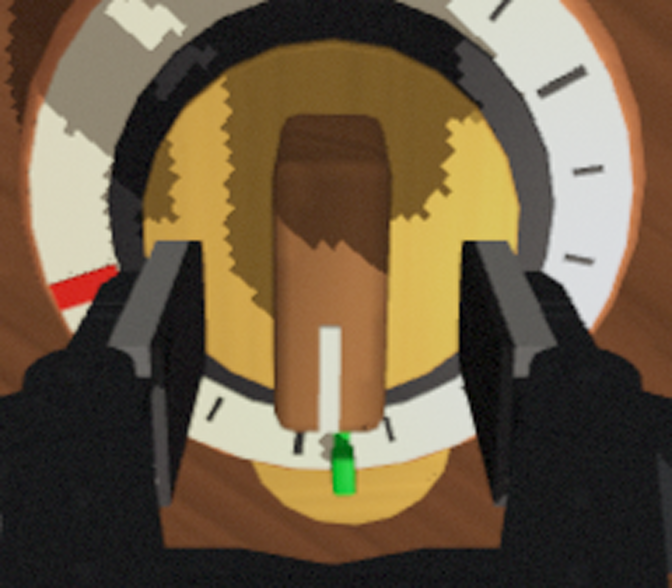

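Well centred: pad edges at (203) and (461) in the crop, midpoint 332, and the bar's middle is also at 332. I'll keep feeling down.

```bash
python3 -m inch '[[0,0,0.001,0]]'
```

```text
time_s: 5.25
ee_pos: [0.5894, -0.0259, 0.0544]
eef_rot: [-1.038, 2.965, -0.0]
force: [0.1, 0.2, -0.9]
grip_width: 0.471
```

```bash
python3 -m inch '[[0,0,0.001,0]]'
```

```text
time_s: 5.35
ee_pos: [0.5894, -0.0259, 0.0534]
eef_rot: [-1.038, 2.965, -0.0]
force: [-0.4, -1.1, 0.0]
grip_width: 0.475
```

```bash
python3 -m inch '[[0,0,0.0007,0]]'
```

```text
time_s: 5.45
ee_pos: [0.5894, -0.0259, 0.0526]
eef_rot: [1.037, -2.965, -0.0]
force: [0.2, -0.0, 0.1]
grip_width: 0.467
```

```bash
python3 -m inch '[[0,0,0.0007,0]]'
```

```text
time_s: 5.55
ee_pos: [0.5894, -0.0259, 0.0519]
eef_rot: [1.038, -2.965, 0.0]
force: [-0.6, -0.2, -1.1]
grip_width: 0.472
```

```bash
python3 -m inch '[[0,0,0.0007,0]]'
```

```text
time_s: 5.65
ee_pos: [0.5894, -0.0259, 0.0512]
eef_rot: [1.038, -2.965, 0.0]
force: [-0.3, -0.7, -0.2]
grip_width: 0.475
```

```bash
python3 -m inch '[[0,0,0.0007,0]]'
```

```text
time_s: 5.75
ee_pos: [0.5894, -0.0259, 0.0506]
eef_rot: [-1.038, 2.965, -0.0]
force: [-0.6, -1.2, 1.1]
grip_width: 0.466
```

```bash
python3 -m inch '[[0,0,0.0007,0]]'
```

```text
time_s: 5.85
ee_pos: [0.5894, -0.0259, 0.0498]
eef_rot: [1.038, -2.965, -0.0]
force: [-0.1, -0.5, 0.4]
grip_width: 0.474
```

```bash
python3 -m inch '[[0,0,0.0007,0]]'
```

```text
time_s: 5.95
ee_pos: [0.5894, -0.0259, 0.0491]
eef_rot: [-1.038, 2.965, -0.0]
force: [-0.4, 0.0, -0.8]
grip_width: 0.471
```

```bash
python3 -m inch '[[0,0,0.0006,0]]'
```

```text
time_s: 6.05
ee_pos: [0.5894, -0.0259, 0.0485]
eef_rot: [-1.038, 2.965, 0.0]
force: [-0.5, -0.1, 0.2]
grip_width: 0.467
```

```bash
python3 -m inch '[[0,0,0.0006,0]]'
```

```text
time_s: 6.15
ee_pos: [0.5894, -0.0259, 0.0479]
eef_rot: [1.038, -2.965, -0.0]
force: [0.3, -0.1, -0.1]
grip_width: 0.468
```

```bash
python3 -m inch '[[0,0,0.0006,0]]'
```

```text
time_s: 6.25
ee_pos: [0.5894, -0.0259, 0.0473]
eef_rot: [1.038, -2.965, -0.0]
force: [0.1, -0.7, 0.5]
grip_width: 0.472
```

```bash
python3 -m inch '[[0,0,0.0006,0]]'
```

```text
time_s: 6.35
ee_pos: [0.5894, -0.0259, 0.0468]
eef_rot: [1.038, -2.965, 0.0]
force: [-0.3, 0.2, -0.0]
grip_width: 0.473
```

```bash
python3 - <<'E'
from h import *
im=arm.capture("wrist");cv2.imwrite("pics/w4.png",cv2.resize(im[190:400,200:440,::-1],None,fx=2.8,fy=2.8,interpolation=cv2.INTER_CUBIC))
E
```

```text
(no output)
```

View pics/w4.png

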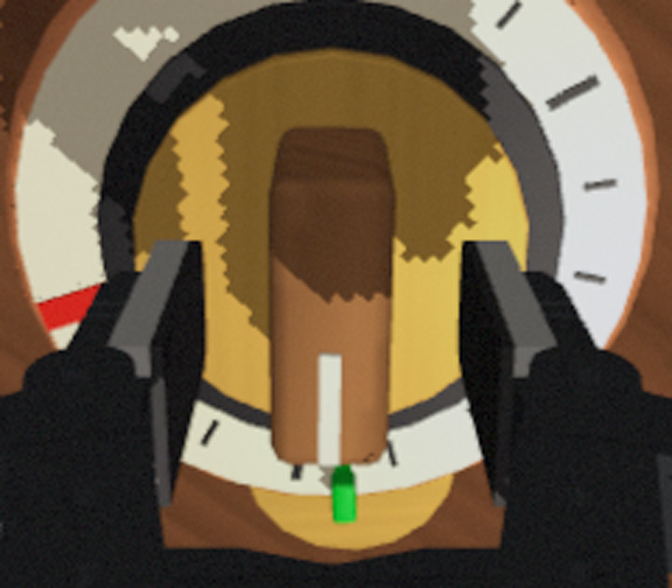

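Pads still straddle the bar over the flange without contact, so I'll continue.

```bash
python3 -m inch '[[0,0,0.0006,0]]'
```

```text
time_s: 6.5
ee_pos: [0.5894, -0.0259, 0.0462]
eef_rot: [-1.038, 2.965, -0.0]
force: [-0.5, -0.0, 0.1]
grip_width: 0.473
```

```bash
python3 -m inch '[[0,0,0.0006,0]]'
```

```text
time_s: 6.6
ee_pos: [0.5894, -0.0259, 0.0456]
eef_rot: [-1.038, 2.965, -0.0]
force: [-0.5, 0.4, -0.3]
grip_width: 0.466
```

```bash
python3 -m inch '[[0,0,0.0006,0]]'
```

```text
time_s: 6.7
ee_pos: [0.5894, -0.0259, 0.0449]
eef_rot: [1.038, -2.965, 0.0]
force: [-0.0, -0.6, -0.1]
grip_width: 0.471
```

```bash
python3 - <<'E'
from h import *
s=arm.get_state();R=Rn.from_rotvec(s["eef_rot"]).as_matrix()
for x in(-.011,0,.011):
  for r in(0,.006,.012,.02):
    print(x,r,[proj("wrist",s["ee_pos"]+R@np.array([x,y,-r])).round(1) for y in(-.02,.02)])
im=arm.capture("wrist");cv2.imwrite("pics/w5.png",im[:,:,::-1])
im=arm.capture("scene");cv2.imwrite("pics/s5.png",cv2.resize(im[190:340,240:420,::-1],None,fx=4,fy=4,interpolation=cv2.INTER_CUBIC))
E
```

```text
-0.011 0 [array([278.3, 291.7]), array([354.6, 291.7])]
-0.011 0.006 [array([276.9, 296.7]), array([355.8, 296.7])]
-0.011 0.012 [array([275.5, 302. ]), array([357. , 302.1])]
-0.011 0.02 [array([273.5, 309.7]), array([358.9, 309.8])]
0 0 [array([277.6, 272. ]), array([355.2, 272.1])]
0 0.006 [array([276.2, 276.4]), array([356.4, 276.5])]
0 0.012 [array([274.8, 281.2]), array([357.7, 281.2])]
0 0.02 [array([272.7, 288. ]), array([359.6, 288.1])]
0.011 0 [array([277. , 251.7]), array([355.8, 251.8])]
0.011 0.006 [array([275.5, 255.5]), array([357.1, 255.6])]
0.011 0.012 [array([274. , 259.6]), array([358.4, 259.7])]
0.011 0.02 [array([271.8, 265.5]), array([360.4, 265.6])]
```

View pics/s5.png

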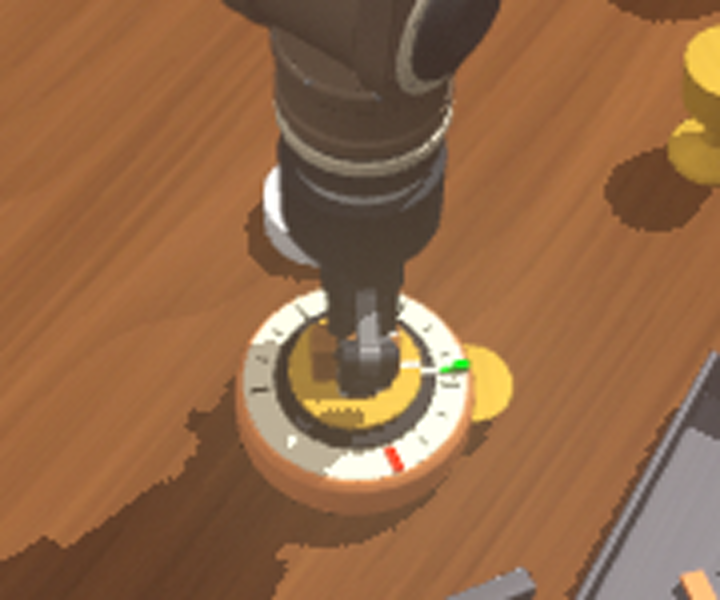

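View pics/w5.png

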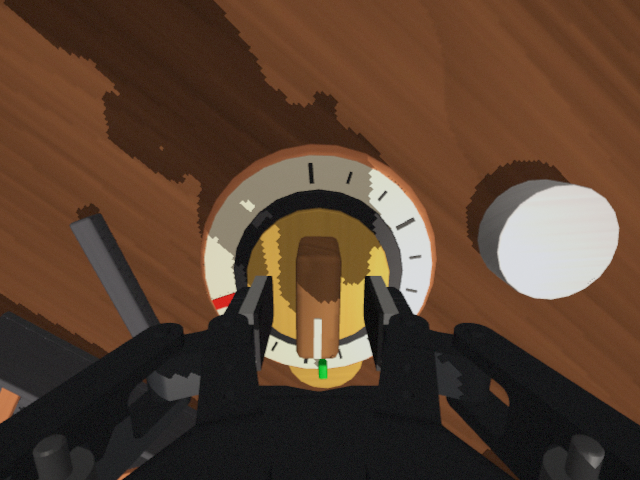

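```bash
python3 -m inch '[[0,0,0.0006,0]]'
```

```text
time_s: 6.9
ee_pos: [0.5895, -0.0259, 0.0445]
eef_rot: [-1.038, 2.965, -0.0]
force: [0.6, 0.4, 0.4]
grip_width: 0.467
```

```bash
python3 -m inch '[[0,0,0.0006,0]]'
```

```text
time_s: 7.0
ee_pos: [0.5894, -0.0259, 0.0438]
eef_rot: [-1.038, 2.965, -0.0]
force: [0.2, -0.1, -0.0]
grip_width: 0.472
```

```bash
python3 -m inch '[[0,0,0.0006,0]]'
```

```text
time_s: 7.1
ee_pos: [0.5894, -0.0259, 0.0431]
eef_rot: [1.038, -2.965, 0.0]
force: [0.6, 0.1, -0.3]
grip_width: 0.467
```

```bash
python3 -m inch '[[0,0,0.0006,0]]'
```

```text
time_s: 7.2
ee_pos: [0.5894, -0.0259, 0.0425]
eef_rot: [1.038, -2.965, 0.0]
force: [0.2, 0.1, -0.5]
grip_width: 0.468
```

```bash
python3 -m inch '[[0,0,0.0006,0]]'
```

```text
time_s: 7.3
ee_pos: [0.5894, -0.0259, 0.0419]
eef_rot: [1.038, -2.965, -0.0]
force: [-1.0, 0.0, -1.2]
grip_width: 0.472
```

```bash
python3 -m inch '[[0,0,0.0006,0]]'
```

```text
time_s: 7.4
ee_pos: [0.5894, -0.0259, 0.0413]
eef_rot: [1.038, -2.965, 0.0]
force: [1.2, 0.2, -0.1]
grip_width: 0.473
```

```bash
python3 -m inch '[[0,0,0.0006,0]]'
```

```text
time_s: 7.5
ee_pos: [0.5894, -0.0259, 0.0407]
eef_rot: [1.038, -2.965, -0.0]
force: [0.2, -0.6, 0.9]
grip_width: 0.467
```

```bash
python3 -m inch '[[0,0,0.0006,0]]'
```

```text
time_s: 7.6
ee_pos: [0.5894, -0.0259, 0.0401]
eef_rot: [1.038, -2.965, 0.0]
force: [-0.3, 1.1, -0.4]
grip_width: 0.471
```

```bash
python3 - <<'E'
from h import *
im=arm.capture("wrist");cv2.imwrite("pics/w6.png",cv2.resize(im[225:385,225:415,::-1],None,fx=4,fy=4,interpolation=cv2.INTER_CUBIC))
np.save("c6.npy",arm.calibration("wrist"),allow_pickle=True)
E
```

```text
(no output)
```

View pics/w6.png

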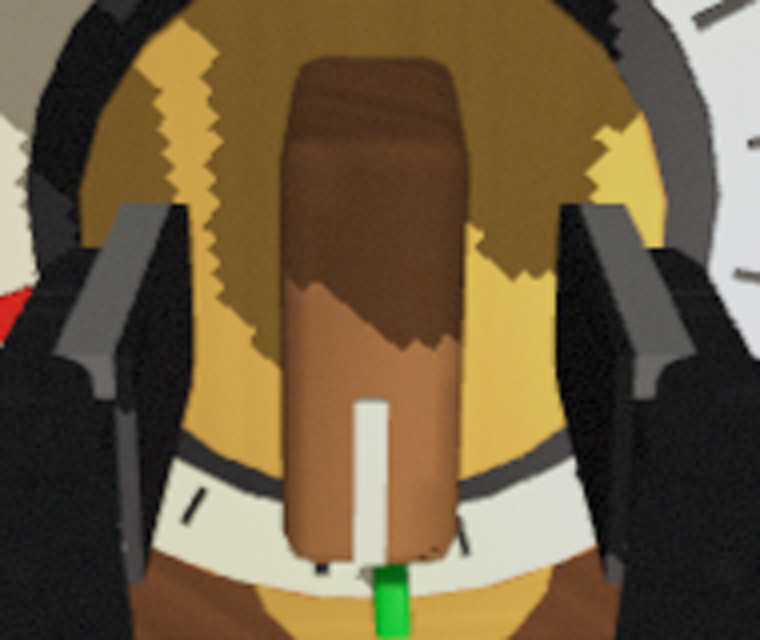

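```bash
python3 -m inch '[[0,0,0.0006,0]]'
```

```text
time_s: 7.75
ee_pos: [0.5894, -0.0259, 0.0396]
eef_rot: [-1.038, 2.965, -0.0]
force: [-0.9, 0.1, 0.9]
grip_width: 0.464
```

```bash
python3 -m inch '[[0,0,0.0006,0]]'
```

```text
time_s: 7.85
ee_pos: [0.5894, -0.0259, 0.039]
eef_rot: [-1.038, 2.965, -0.0]
force: [0.9, 0.5, -0.1]
grip_width: 0.468
```

```bash
python3 -m inch '[[0,0,0.0006,0]]'
```

```text
time_s: 7.95
ee_pos: [0.5894, -0.0259, 0.0383]
eef_rot: [-1.038, 2.965, 0.0]
force: [-0.6, 0.8, -0.2]
grip_width: 0.469
```

```bash
python3 -m inch '[[0,0,0.0006,0]]'
```

```text
time_s: 8.05
ee_pos: [0.5894, -0.0259, 0.0377]
eef_rot: [1.038, -2.965, 0.0]
force: [-0.1, 0.3, -0.4]
grip_width: 0.472
```

```bash
python3 -m inch '[[0,0,0.0006,0]]'
```

```text
time_s: 8.15
ee_pos: [0.5894, -0.0259, 0.0371]
eef_rot: [1.038, -2.965, 0.0]
force: [-0.0, -0.1, -1.1]
grip_width: 0.471
```

```bash
python3 -m inch '[[0,0,0.0006,0]]'
```

```text
time_s: 8.25
ee_pos: [0.5894, -0.0259, 0.0366]
eef_rot: [1.038, -2.965, 0.0]
force: [0.5, -0.4, -0.3]
grip_width: 0.474
```

```bash
python3 -m inch '[[0,0,0.0006,0]]'
```

```text
time_s: 8.35
ee_pos: [0.5894, -0.0259, 0.0359]
eef_rot: [1.038, -2.965, 0.0]
force: [-0.1, 0.2, -0.2]
grip_width: 0.468
```

```bash
python3 -m inch '[[0,0,0.0006,0]]'; python3 - <<'E'
from h import *
im=arm.capture("wrist");cv2.imwrite("pics/w7.png",cv2.resize(im[225:385,225:415,::-1],None,fx=4,fy=4,interpolation=cv2.INTER_CUBIC))
E
```

```text
time_s: 8.45
ee_pos: [0.5894, -0.0259, 0.0353]
eef_rot: [-1.038, 2.965, -0.0]
force: [0.2, 0.4, -0.1]
grip_width: 0.471
```

View pics/w7.png

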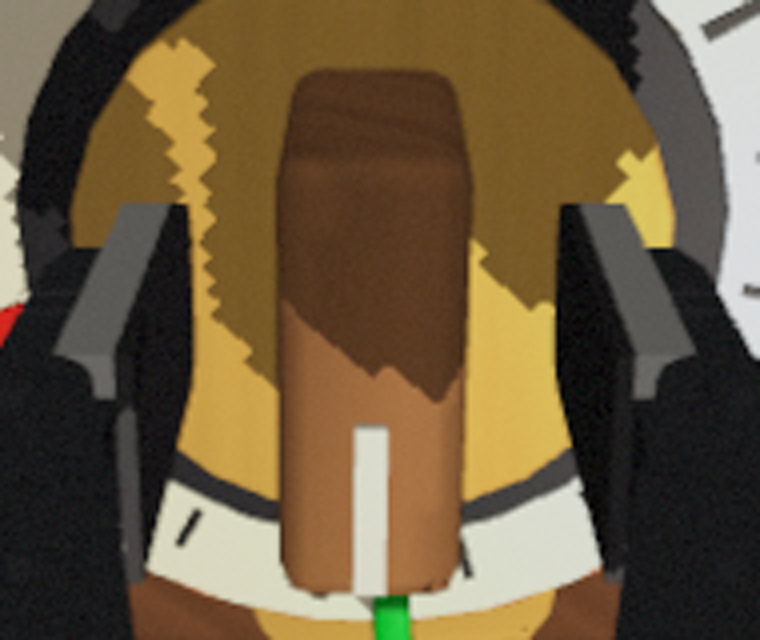

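```bash
python3 -m inch '[[0,0,0.0008,0]]'
```

```text
time_s: 8.6
ee_pos: [0.5894, -0.0259, 0.0346]
eef_rot: [-1.038, 2.965, -0.0]
force: [-1.0, 0.8, 0.7]
grip_width: 0.468
```

```bash
python3 -m inch '[[0,0,0.0008,0]]'
```

```text
time_s: 8.7
ee_pos: [0.5894, -0.0259, 0.0338]
eef_rot: [-1.038, 2.965, -0.0]
force: [0.2, 0.2, 0.4]
grip_width: 0.469
```

```bash
python3 -m inch '[[0,0,0.0008,0]]'
```

```text
time_s: 8.8
ee_pos: [0.5894, -0.0259, 0.0329]
eef_rot: [1.038, -2.965, -0.0]
force: [0.1, 0.3, 0.7]
grip_width: 0.467
```

```bash
python3 -m inch '[[0,0,0.0008,0]]'
```

```text
time_s: 8.9
ee_pos: [0.5894, -0.0259, 0.0321]
eef_rot: [1.038, -2.965, 0.0]
force: [0.5, 0.7, 0.9]
grip_width: 0.47
```

```bash
python3 -m inch '[[0,0,0.0008,0]]'
```

```text
time_s: 9.0
ee_pos: [0.5894, -0.0259, 0.0313]
eef_rot: [1.038, -2.965, -0.0]
force: [0.5, 0.2, -0.6]
grip_width: 0.47
```

```bash
python3 - <<'E'
from h import *
s=arm.get_state();R=Rn.from_rotvec(s["eef_rot"]).as_matrix()
for r in(0,.01,.02,.03):
  print(r,[(4*(proj("scene",s["ee_pos"]+R@np.array([0,y,-r]))-[265,220])).round() for y in(-.025,.025)])
im=arm.capture("scene");cv2.imwrite("pics/s6.png",cv2.resize(im[220:340,265:405,::-1],None,fx=4,fy=4,interpolation=cv2.INTER_CUBIC))
for z in(.048,.056,.066): print(z,(4*(proj("scene",np.array([.5894,-.0255,z]))-[265,220])).round())
E
```

```text
0 [array([258., 310.]), array([251., 229.])]
0.01 [array([258., 301.]), array([252., 219.])]
0.02 [array([259., 291.]), array([252., 209.])]
0.03 [array([259., 281.]), array([252., 199.])]
0.048 [256. 252.]
0.056 [256. 244.]
0.066 [256. 234.]
```

View pics/s6.png

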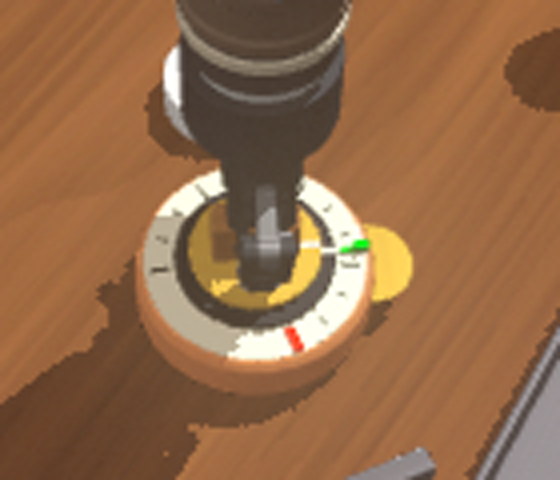

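```bash
python3 -m inch '[[0,0,0.0006,0]]'
```

```text
time_s: 9.15
ee_pos: [0.5894, -0.0259, 0.0308]
eef_rot: [-1.038, 2.965, 0.0]
force: [-0.5, -0.3, 0.1]
grip_width: 0.471
```

```bash
python3 -m inch '[[0,0,0.0006,0]]'
```

```text
time_s: 9.25
ee_pos: [0.5894, -0.0259, 0.0302]
eef_rot: [-1.038, 2.965, -0.0]
force: [-0.6, -0.5, 0.4]
grip_width: 0.469
```

```bash
python3 -m inch '[[0,0,0.0006,0]]'
```

```text
time_s: 9.35
ee_pos: [0.5894, -0.0259, 0.0296]
eef_rot: [-1.038, 2.965, -0.0]
force: [0.1, 1.0, -0.1]
grip_width: 0.469
```

```bash
python3 -m inch '[[0,0,0.0006,0]]'
```

```text
time_s: 9.45
ee_pos: [0.5895, -0.0259, 0.0294]
eef_rot: [-1.037, 2.965, -0.0]
force: [-2.7, 0.1, 7.1]
grip_width: 0.474
```

```bash
python3 -m inch '[[0,0,0.0006,0]]'
```

```text
time_s: 9.55
ee_pos: [0.5895, -0.0259, 0.0294]
eef_rot: [-1.037, 2.965, -0.0]
force: [-3.5, 0.5, 10.5]
grip_width: 0.471
```

Contact: 7 to 10 N at TCP z 0.0294. I'll lift clear, narrow the fingers nearly onto the bar, and then press again.

```bash
python3 -m inch '[[0,0,-0.006,0],[0,0,-0.006,0]]' 0.47; python3 -m inch '[[0,0,0,0],[0,0,0,0],[0,0,0,0],[0,0,0,0]]' 0.28 20;  python3 - <<'E'
from h import *
im=arm.capture("wrist");cv2.imwrite("pics/w8.png",cv2.resize(im[225:385,225:415,::-1],None,fx=4,fy=4,interpolation=cv2.INTER_CUBIC))
E
```

```text
time_s: 9.75
ee_pos: [0.5893, -0.0259, 0.0406]
eef_rot: [1.038, -2.965, -0.0]
force: [-0.2, 0.0, -0.5]
grip_width: 0.469
time_s: 10.15
ee_pos: [0.5892, -0.0259, 0.04]
eef_rot: [1.037, -2.965, -0.0]
force: [-0.2, 0.1, 0.2]
grip_width: 0.278
```

View pics/w8.png

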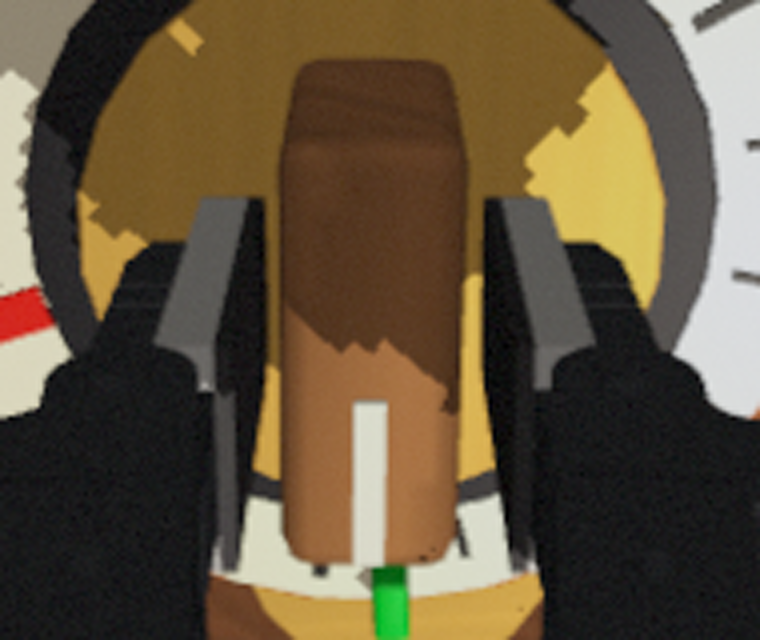

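```bash
python3 -m inch '[[0,0,0.003,0],[0,0,0.002,0]]'
```

```text
time_s: 10.4
ee_pos: [0.5893, -0.0259, 0.035]
eef_rot: [1.038, -2.965, -0.0]
force: [-0.4, 0.5, 0.5]
grip_width: 0.281
```

```bash
python3 -m inch '[[0,0,0.0007,0]]'
```

```text
time_s: 10.5
ee_pos: [0.5891, -0.0259, 0.0342]
eef_rot: [1.037, -2.965, -0.0]
force: [-0.0, 0.4, -0.0]
grip_width: 0.285
```

```bash
python3 -m inch '[[0,0,0.0007,0]]'
```

```text
time_s: 10.6
ee_pos: [0.5893, -0.0259, 0.0338]
eef_rot: [1.038, -2.965, -0.0]
force: [0.3, 0.4, 0.3]
grip_width: 0.28
```

```bash
python3 -m inch '[[0,0,0.0007,0]]'
```

```text
time_s: 10.7
ee_pos: [0.5894, -0.0259, 0.0332]
eef_rot: [1.038, -2.965, -0.0]
force: [0.1, -0.4, 0.2]
grip_width: 0.279
```

```bash
python3 -m inch '[[0,0,0.0006,0]]'
```

```text
time_s: 10.8
ee_pos: [0.5894, -0.0259, 0.0327]
eef_rot: [-1.038, 2.965, -0.0]
force: [0.9, -0.1, -0.2]
grip_width: 0.282
```

```bash
python3 -m inch '[[0,0,0.0006,0]]'
```

```text
time_s: 10.9
ee_pos: [0.5894, -0.0259, 0.0321]
eef_rot: [-1.038, 2.965, -0.0]
force: [-0.9, 0.1, 0.4]
grip_width: 0.281
```

```bash
python3 -m inch '[[0,0,0.0005,0]]'
```

```text
time_s: 11.0
ee_pos: [0.5894, -0.0259, 0.0316]
eef_rot: [-1.038, 2.965, -0.0]
force: [0.4, -0.7, 0.2]
grip_width: 0.279
```

```bash
python3 -m inch '[[0,0,0.0005,0]]'
```

```text
time_s: 11.1
ee_pos: [0.5894, -0.0259, 0.0311]
eef_rot: [-1.038, 2.965, -0.0]
force: [-0.3, -0.1, -0.7]
grip_width: 0.278
```

```bash
python3 -m inch '[[0,0,0.0005,0]]'
```

```text
time_s: 11.2
ee_pos: [0.5894, -0.0258, 0.0309]
eef_rot: [-1.038, 2.965, -0.0]
force: [-1.3, -0.3, 5.1]
grip_width: 0.272
```

```bash
python3 -m inch '[[0,0,0.0005,0]]'
```

```text
time_s: 11.3
ee_pos: [0.5895, -0.0259, 0.0309]
eef_rot: [-1.037, 2.965, -0.0]
force: [-2.8, 0.7, 9.6]
grip_width: 0.278
```

Fingertips are on the flange at 9.6 N. Now I'll close onto the bar.

```bash
python3 -m inch '[[0,0,0,0],[0,0,0,0]]' 0.24 20
```

```text
time_s: 11.5
ee_pos: [0.5898, -0.0259, 0.0311]
eef_rot: [-1.037, 2.964, -0.001]
force: [-1.3, -0.6, 5.8]
grip_width: 0.244
```

```bash
python3 -m inch '[[0,0,0,0],[0,0,0,0]]' 0.2 20
```

```text
time_s: 11.7
ee_pos: [0.5899, -0.0258, 0.0313]
eef_rot: [-1.037, 2.964, -0.001]
force: [-1.2, 0.5, 7.3]
grip_width: 0.21
```

```bash
python3 -m inch '[[0,0,0.0006,0],[0,0,0,0]]' 0.15 50
```

```text
time_s: 11.9
ee_pos: [0.59, -0.0259, 0.0313]
eef_rot: [-1.036, 2.964, -0.001]
force: [-3.6, 1.2, 10.9]
grip_width: 0.204
```

```bash
python3 -m inch '[[0,0,0.0003,0],[0,0,0,0]]'
```

```text
time_s: 12.1
ee_pos: [0.59, -0.0259, 0.0313]
eef_rot: [-1.036, 2.963, -0.001]
force: [-4.1, 0.8, 12.9]
grip_width: 0.204
```

```bash
python3 -m inch '[[0.0004,0.0003,0.0004,0],[0,0,0,0]]'
```

```text
time_s: 12.3
ee_pos: [0.59, -0.0258, 0.0313]
eef_rot: [-1.036, 2.962, -0.002]
force: [-3.9, 0.1, 13.8]
grip_width: 0.203
```

```bash
python3 -m inch '[[0.0,0.0,0.0003,0],[0,0,0,0]]'
```

```text
time_s: 12.5
ee_pos: [0.5901, -0.0258, 0.0312]
eef_rot: [-1.036, 2.962, -0.002]
force: [-5.4, 0.9, 15.6]
grip_width: 0.201
```

```bash
python3 -m inch '[[0.0005,0.0004,0.0003,0],[0,0,0,0.03],[0,0,0,0.04]]'
```

```text
time_s: 12.8
ee_pos: [0.5901, -0.0259, 0.0313]
eef_rot: [-0.931, 2.996, -0.003]
force: [-2.6, -0.0, 14.8]
grip_width: 0.206
```

```bash
python3 -m inch '[[0,0,0,0.05],[0,0,0,0]]'; python3 -c "
from h import *
s=arm.get_state();print(hd(),s['torque'],s['force'])"
```

```text
time_s: 13.0
ee_pos: [0.5901, -0.0259, 0.0312]
eef_rot: [-0.856, 3.018, -0.002]
force: [-2.9, 0.5, 15.4]
grip_width: 0.198
-148.3326773266751 [0.02529054 0.60335375 0.12860644] [-2.90949778  0.51464311 15.4124601 ]
```

```bash
python3 - <<'E'
from h import *
im=arm.capture("scene");a=cv2.resize(im[220:340,265:405,::-1],None,fx=4,fy=4,interpolation=cv2.INTER_CUBIC)
cv2.imwrite("pics/s7.png",a)
b=cv2.imread("pics/s6.png");print(cv2.absdiff(a,b).mean())
im=arm.capture("wrist");cv2.imwrite("pics/w9.png",im[:,:,::-1])
E
```

```text
2.7214161706349205
```

View pics/s7.png

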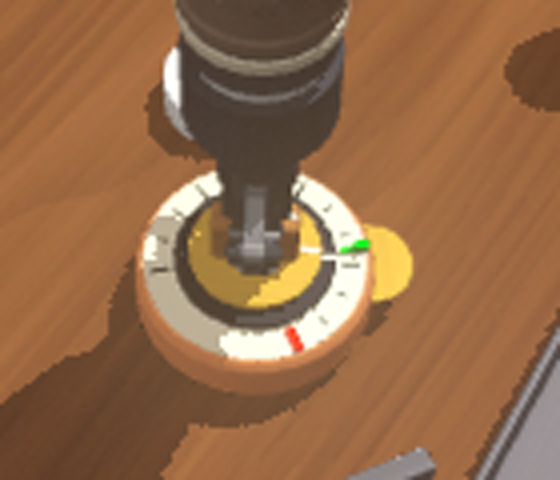

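View pics/w9.png

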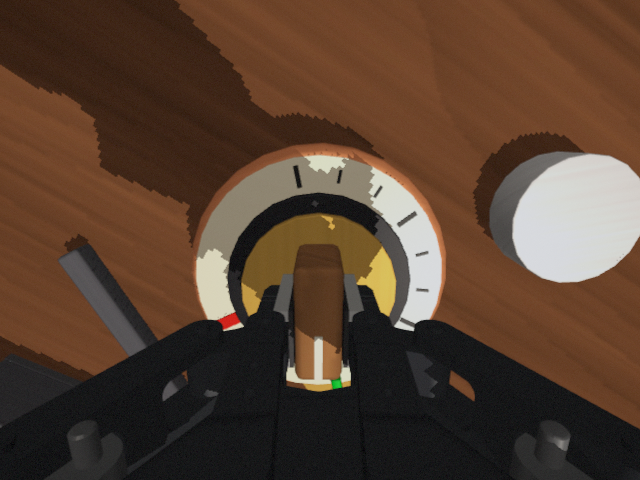

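Case marks unchanged (red at (294,340) in the scene crop) and the pointer turned with the bar. I'll continue clockwise.

```bash
python3 -m inch '[[0,0,0.0002,0.06],[0,0,0,0.08],[0,0,0,0.08],[0,0,0,0.08]]'
```

```text
time_s: 13.5
ee_pos: [0.5902, -0.0262, 0.0312]
eef_rot: [-0.392, 3.112, -0.002]
force: [-1.9, -0.5, 16.8]
grip_width: 0.201
```

```bash
python3 -c "
from h import *
s=arm.get_state();print(hd(),s['torque'],s['force'])"; python3 -m inch '[[0,0,0,0.08],[0,0,0,0.08]]';python3 -c "
from h import *
s=arm.get_state();print(hd(),s['torque'],s['force'])"
```

```text
-165.6436413973884 [-0.26904533  0.6588416   0.33522287] [-1.86036483 -0.47634204 16.75418141]
time_s: 13.7
ee_pos: [0.5903, -0.0264, 0.0312]
eef_rot: [-0.142, 3.133, -0.002]
force: [-2.4, -1.6, 16.8]
grip_width: 0.206
-174.8191425731294 [-0.37213188  0.58787988  0.35643603] [-2.43715249 -1.56020549 16.81685152]
```

```bash
python3 -m inch '[[0,0,0,0.08],[0,0,0,0.08],[0,0,0,0.08]]'; python3 -c "
from h import *
s=arm.get_state();print(hd(),s['torque'],s['force'])
im=arm.capture('scene');a=cv2.resize(im[220:340,265:405,::-1],None,fx=4,fy=4,interpolation=cv2.INTER_CUBIC)
cv2.imwrite('pics/s8.png',a)"
```

```text
time_s: 14.0
ee_pos: [0.5903, -0.0267, 0.0312]
eef_rot: [0.235, 3.127, -0.002]
force: [-2.7, -3.2, 16.6]
grip_width: 0.204
171.42096800551417 [-0.53378951  0.69205193  0.3071135 ] [-2.74062039 -3.17273263 16.5825417 ]
```

View pics/s8.png

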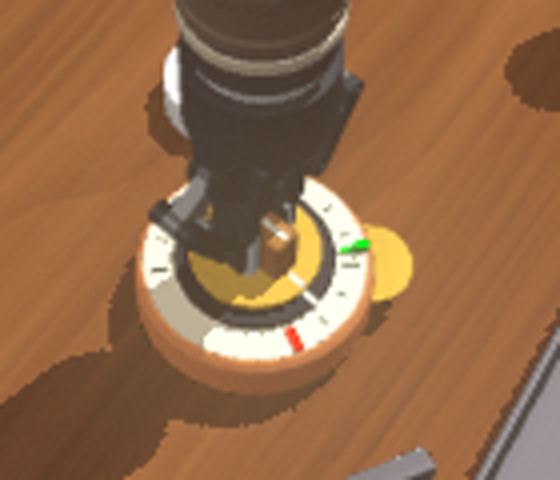

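```bash
python3 -m inch '[[0.0003,-0.0005,0,0.08],[0,0,0,0.08],[0,0,0,0.08]]'; python3 -c "
from h import *
s=arm.get_state();print(hd(),s['torque'],s['force'])"; python3 -m inch '[[0.0002,-0.0003,0,0.08],[0,0,0,0.08],[0,0,0,0.07]]'; python3 -c "
from h import *
s=arm.get_state();print(hd(),s['torque'],s['force'])"
```

```text
time_s: 14.35
ee_pos: [0.5902, -0.027, 0.0313]
eef_rot: [0.607, 3.076, -0.0]
force: [-1.7, -2.4, 15.7]
grip_width: 0.203
157.67754313243265 [-0.4597245   0.39058384  0.38510453] [-1.71662831 -2.44241467 15.7229611 ]
time_s: 14.65
ee_pos: [0.59, -0.0272, 0.0313]
eef_rot: [0.956, 2.986, 0.001]
force: [-0.9, -2.6, 15.5]
grip_width: 0.202
144.5084958957915 [-0.45677656  0.33717205  0.40767182] [-0.92571382 -2.61408406 15.49250597]
```

```bash
python3 -m inch '[[0,0,0.0001,0.06],[0,0,0,0.06],[0,0,0,0]]'; python3 -c "
from h import *
s=arm.get_state();print(hd(),s['torque'],s['force'])
im=arm.capture('scene');a=cv2.resize(im[220:340,265:405,::-1],None,fx=4,fy=4,interpolation=cv2.INTER_CUBIC)
cv2.imwrite('pics/s9.png',a)
cv2.imwrite('pics/w10.png',arm.capture('wrist')[:,:,::-1])"
```

```text
time_s: 14.95
ee_pos: [0.59, -0.0273, 0.0312]
eef_rot: [1.131, 2.924, 0.001]
force: [-0.9, -2.5, 15.3]
grip_width: 0.205
137.71939157952363 [-0.47026284  0.38823954  0.1573286 ] [-0.86875445 -2.52790909 15.32944075]
```

View pics/s9.png

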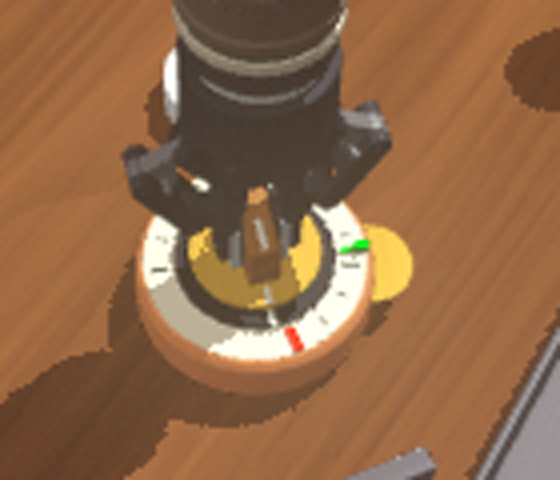

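View pics/w10.png

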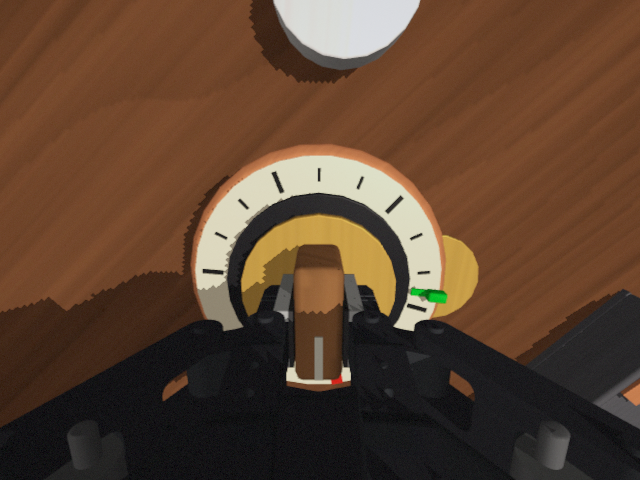

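Pointer at (272,318) stands past red (294,340) and the case is still. Now I'll turn back.

```bash
python3 -m inch '[[0,0,0.0001,-0.05],[0,0,0,-0.08],[0,0,0,-0.08],[0,0,0,-0.08]]'; python3 -c "
from h import *
s=arm.get_state();print(hd(),s['torque'],s['force'])"; python3 -m inch '[[0,0,0,-0.08],[0,0,0,-0.08],[0,0,0,-0.08],[0,0,0,-0.08]]'; python3 -c "
from h import *
s=arm.get_state();print(hd(),s['torque'],s['force'])"
```

```text
time_s: 15.45
ee_pos: [0.5901, -0.027, 0.0312]
eef_rot: [0.69, 3.058, 0.001]
force: [-1.3, -0.7, 15.4]
grip_width: 0.201
154.55311259990538 [-0.2035421   0.30714295 -0.17085488] [-1.29100334 -0.66049723 15.44393303]
time_s: 15.85
ee_pos: [0.5903, -0.0267, 0.0312]
eef_rot: [0.194, 3.129, 0.0]
force: [-0.5, 0.7, 15.8]
grip_width: 0.203
172.89869560451805 [ 0.09132006  0.32663341 -0.13017198] [-0.52360326  0.71072309 15.77380602]
```

```bash
python3 -m inch '[[0,0,0,-0.08],[0,0,0,-0.08],[0,0,0,-0.08],[0,0,0,-0.08]]'; python3 -m inch '[[0,0,0,-0.08],[0,0,0,-0.08],[0,0,0,-0.08],[0,0,0,-0.08],[0,0,0,-0.05],[0,0,0,-0.05],[0,0,0,0]]'; python3 -c "
from h import *
s=arm.get_state();print(hd(),s['torque'],s['force'])
im=arm.capture('scene');a=cv2.resize(im[220:340,265:405,::-1],None,fx=4,fy=4,interpolation=cv2.INTER_CUBIC)
cv2.imwrite('pics/s10.png',a)
cv2.imwrite('pics/w11.png',cv2.resize(arm.capture('wrist')[300:400,270:370,::-1],None,fx=6,fy=6,interpolation=cv2.INTER_CUBIC))"
```

```text
time_s: 16.25
ee_pos: [0.5903, -0.0264, 0.0312]
eef_rot: [-0.307, 3.12, -0.0]
force: [-1.3, 2.4, 16.1]
grip_width: 0.199
time_s: 16.95
ee_pos: [0.5901, -0.0259, 0.0312]
eef_rot: [-0.948, 2.988, -0.001]
force: [-1.2, 2.6, 16.0]
grip_width: 0.204
-144.79092787899168 [0.57894414 0.37102667 0.01371952] [-1.2164016   2.62308843 16.00052924]
```

View pics/s10.png

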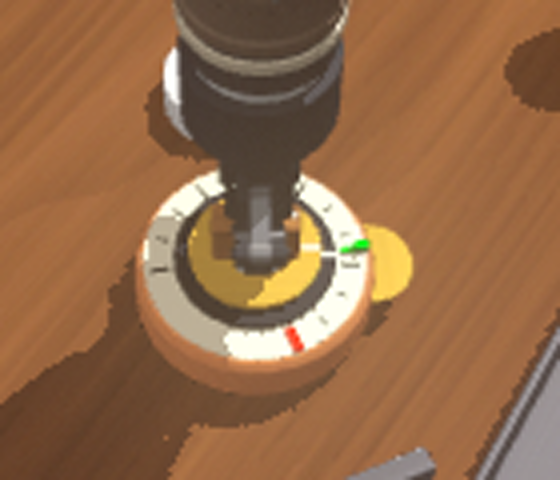

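View pics/w11.png

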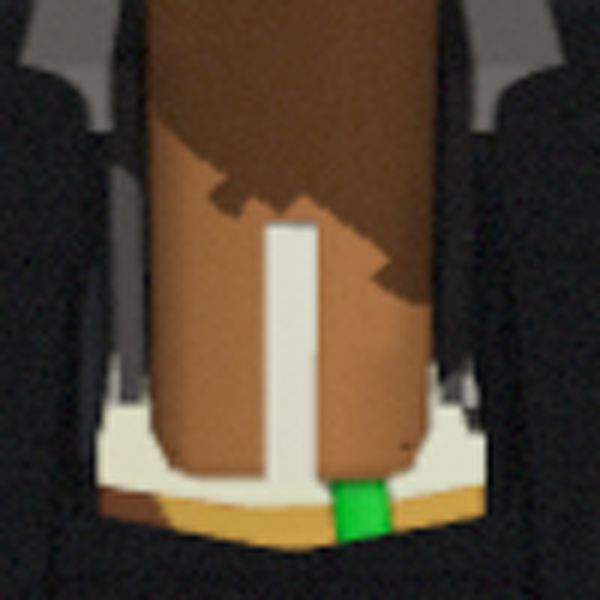

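```bash
python3 -m inch '[[0,0,0,-0.05],[0,0,0,-0.05],[0,0,0,-0.005],[0,0,0,0]]'; python3 -c "
from h import *
s=arm.get_state();print(hd(),s['torque'],s['force'])
cv2.imwrite('pics/w12.png',cv2.resize(arm.capture('wrist')[300:400,270:370,::-1],None,fx=6,fy=6,interpolation=cv2.INTER_CUBIC))"
```

```text
time_s: 17.45
ee_pos: [0.59, -0.0258, 0.0312]
eef_rot: [-1.102, 2.935, -0.001]
force: [-2.1, 1.8, 17.1]
grip_width: 0.203
-138.82873549929673 [ 0.64034309  0.42365936 -0.08749776] [-2.13255315  1.82437964 17.13306925]
```

View pics/w12.png

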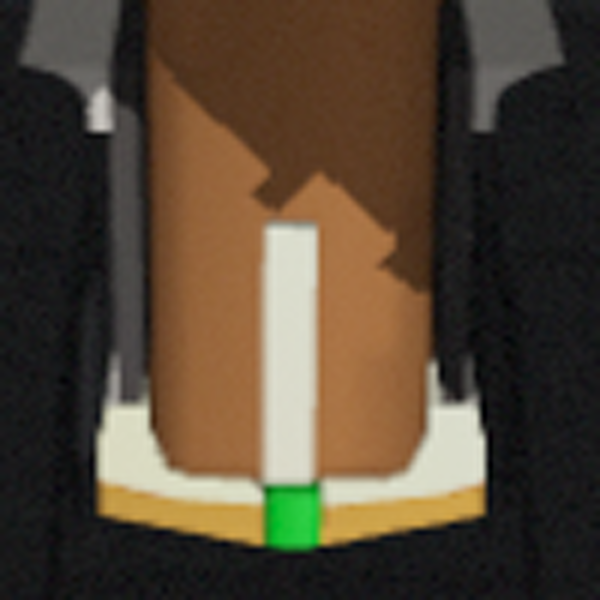

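```bash
python3 -m inch '[[0,0.0004,0,-0.002],[0,0,0,0]]'; python3 -m inch '[[0,0,0,0],[0,0,0,0]]' 0.24; python3 -m inch '[[0,0,0,0],[0,0,0,0],[0,0,0,0]]' 0.45;python3 -m inch '[[0,0,-0.01,0],[0,0,-0.02,0],[0,0,-0.03,0],[0,0,-0.03,0],[0,0,-0.03,0],[0,0,-0.03,0],[0,0,-0.02,0],[0,0,0,0]]'; python3 -c "
from h import *
s=arm.get_state();print(hd())
c=arm.calibration('wrist');im=arm.capture('wrist')[:,:,::-1]
np.save('c13.npy',c,allow_pickle=True);cv2.imwrite('pics/w13.png',im)
cv2.imwrite('pics/w13z.png',cv2.resize(im[140:305,240:390],None,fx=3.6,fy=3.6,interpolation=cv2.INTER_CUBIC))"
```

```text
time_s: 17.7
ee_pos: [0.59, -0.0258, 0.0312]
eef_rot: [-1.105, 2.934, -0.002]
force: [-1.8, 2.5, 16.7]
grip_width: 0.2
time_s: 17.9
ee_pos: [0.5903, -0.0262, 0.031]
eef_rot: [-1.105, 2.934, -0.004]
force: [0.5, 0.3, 13.6]
grip_width: 0.237
time_s: 18.2
ee_pos: [0.5893, -0.0266, 0.0297]
eef_rot: [-1.105, 2.936, -0.004]
force: [1.5, -1.6, 8.0]
grip_width: 0.448
time_s: 19.0
ee_pos: [0.5885, -0.0262, 0.2012]
eef_rot: [-1.106, 2.936, -0.003]
force: [0.8, -0.1, -0.7]
grip_width: 0.452
-138.732518370072
```

View pics/w13z.png

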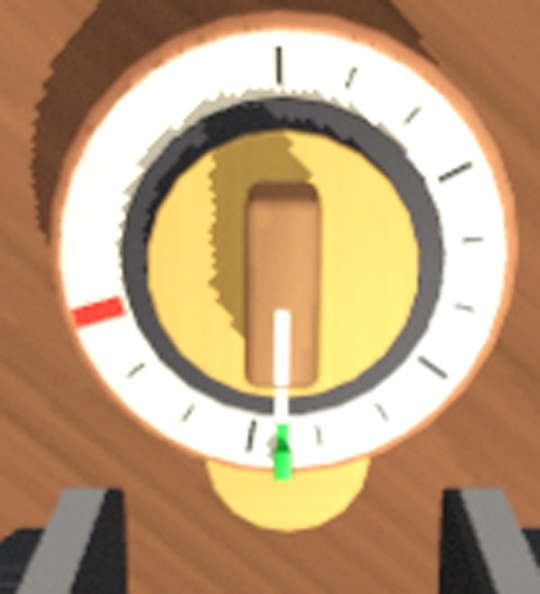

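The pointer (282,400) runs straight into the rider (282,455). Next I'll check for case drift against the first wrist picture.

```bash
python3 - <<'E'
from h import *
for n,cf,f,feat in[("before","c1.npy","pics/w1.png",{"zero":(267,90),"red":(84,333),"rider":(267,482)}),("after","c13.npy","pics/w13.png",{"zero":(279.5,65),"red":(99,312),"rider":(282,467),"ptr":(281.5,412)})]:
    c=np.load(cf,allow_pickle=True).item();im=cv2.imread(f)
    hsv=cv2.cvtColor(im,cv2.COLOR_BGR2HSV)
    m=((hsv[:,:,1]<60)&(hsv[:,:,2]>150)).astype(np.uint8);m[:140]=0;m[272:]=0;m[:,:240]=0;m[:,390:]=0
    p=cv2.convexHull(cv2.findNonZero(m))
    pts=np.array([ray("wrist",u,v,.042,c)[:2] for u,v in p[:,0]])
    (x,y),ab,t=cv2.fitEllipse(pts.astype(np.float32)*1000);C=np.array([x,y])/1000
    print(n,x,y,ab)
    for k,(u,v) in feat.items():
        z=.042 if k in("zero","red") else .049
        q=ray("wrist",240+u/3.6,140+v/3.6,z,c)[:2]-C;print(k,np.degrees(np.arctan2(q[1],q[0])),np.hypot(*q)*1e3)
a=cv2.imread("pics/top0.png")[170:245,295:385]
cv2.imwrite("pics/t14.png",arm.capture("top")[:,:,::-1])
E
python3 -m inch '[[0.04,0,-0.03,0],[0.04,0,-0.03,0],[0.04,0,0,0],[0,0,0,0]]'
python3 - <<'E'
from h import *
im=arm.capture("top")[:,:,::-1];s=arm.capture("scene")[:,:,::-1]
b=[im[170:245,295:385],cv2.imread("pics/top0.png")[170:245,295:385],s[250:325,285:375],cv2.imread("pics/scene0.png")[250:325,285:375]]
cv2.imwrite("pics/f.png",cv2.resize(cv2.vconcat([cv2.hconcat(b[:2]),cv2.hconcat(b[2:])]),None,fx=4,fy=4,interpolation=cv2.INTER_CUBIC))
E
```

```text
before 589.2708740234375 -25.23366928100586 (118.23979187011719, 118.59687042236328)
zero -138.02194457887248 50.072458275110804
red -31.769470745853926 51.98041092279489
rider 41.529225391246904 55.02810916293949
after 589.1038818359375 -25.211156845092773 (118.310791015625, 118.404296875)
zero -138.06115958608595 50.29997611308046
red -31.847861873222833 51.59376451405186
rider 41.383250673952325 56.879872599464804
ptr 41.23118352836967 41.014990255109545
time_s: 19.5
ee_pos: [0.4941, -0.1074, 0.258]
eef_rot: [1.102, -2.941, 0.001]
force: [-1.1, 0.5, -0.6]
grip_width: 0.446
```

View pics/f.png

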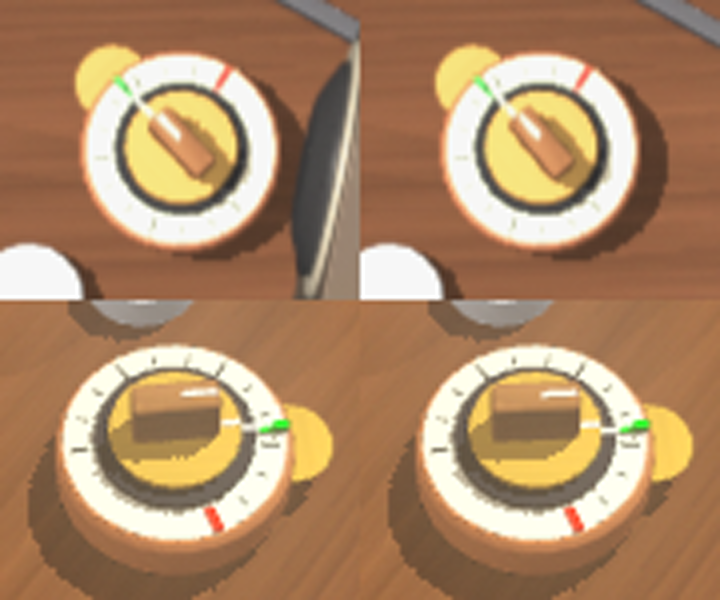

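The case is where it was, to within 0.2 mm and 0.1°. The pointer is at the rider (41.2° against 41.4°) and the gripper is clear, so I'm handing in.

```bash
python3 -c "
from station import arm
print(arm.sign_off())"
```

```text
the job is handed in; nothing more can be done
None
```

The timer is set and handed in at about 19.6 s on the robot's clock. I gripped the bar with the fingertips resting on the flange. I twisted clockwise until the pointer was about 8° past the red mark, then turned back to the green rider, let go and moved clear.

**Pointer at rider:** in the last wrist view the pointer is at 41.2° and the rider at 41.4°, which is within reading error.

**Case:** it moved about 0.2 mm and turned less than 0.1° compared with the first picture. The rider and red mark read the same heading as before, within 0.15°. The tin and the punch showed no change in the last top and scene crops; I did not re-measure the other bystanders.

**Force:** the readings I took while twisting were 15 to 17 N of downward push, with sideways force up to about 4 N. The highest sideways reading was 5.4 N, just before the twist.

**One disagreement:** I met the flange at a commanded tip height of about 0.029 to 0.031 m, well below the 0.054 to 0.066 m given for it. The open fingertips must stand about 24 mm behind the reported tool point, more than the description suggests. I therefore relied on touch and the pictures, not the reported height.

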